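Empty the specimen-disc chute and hold its flap open

ROBOT

A 6-joint arm with a two-finger parallel gripper is mounted at the origin on the work surface. World frame = base frame: x ahead of the robot, y to its left, z up, the work surface at z = 0. Lengths are in m, angles in rad, forces in N, time in s.
With the tool pointing down it reaches from about 0.35 to 0.775 m from the base axis. Payload 7.3 kg.
Tool frame: the origin (TCP) lies on the centre line of the jaws, within the pads' length; the fingertips stand 17 mm ahead of it and the grasp point (between the pads) lies 2 mm behind it (robot.tip_extent is the distance from the TCP to the fingertips, in m); z points along the fingers, y is the line along which they close (so a half turn about z gives the same grasp; the last joint's range is limited). The gripper opens to 92 mm and grips with 3 to 60 N. Pads are 19 mm wide; open, the fingers measure 130 mm over their backs; the gripper's body (75 mm by 190 mm) begins 47 mm behind the grasp point.
Start: joints at [1.184, 0.342, 1.524, -0, 1.275, -0.146], TCP at [0.125, 0.51, 0.244] pointing down, gripper open.
Joint ranges: [-2.53, 2.53], [-0.77, 2.02], [0.04, 2.7], [-1, 4.14], [0.28, 2.66], [-3.11, 3.11]. Speed limits (rad/s): [2.57, 2.57, 3.14, 3.14, 3.14, 3.14].

INTERFACE

Orientations are given as [roll, pitch, yaw] about the fixed x, y, z axes, in that order (R = Rz(yaw) Ry(pitch) Rx(roll)).
In Python, from cell import robot gives the robot as it stands.
- The arm moves only by the tool step_arm, never from a script. Its argument "motion" is a list of rows, each a list of 2 entries, a list of its own where there are three numbers: the shift along the tool's x, y, z in units of 60 mm (1.0 is 60 mm), then the turn about the tool's z in rad. In form: [[[x, y, z], spin], ...]. A call has 1 to 10 rows; each row is the pose to reach, as a shift and turn from the pose commanded when the call began, along the tool's axes at that moment; what a row does not reach only later rows make up. A row lasts 1/8 s, in which the tool goes at most 62.5 mm and 10.7 degrees, less where a joint would pass 70% of its speed; a pose out of reach is approached as far as the arm can. A call with a gripper value outside its range is refused whole. "hand" is the closure in counts, from 0 (fully open) to 255 (shut), set as the call begins (left out, the last holds). The fingers move at their own pace and stop on an object; "squeeze" is the grip in N (left out, the last holds). Time passes only in rows, so rows that repeat a pose let the fingers close. It gives the time, the measured TCP pose, the force, the opening and the grip force at its end, in the units of the state.
- robot.observe(): the state, without advancing time (a new reading comes with each control period).
- robot.read_camera(name): name is "scene" or "top" or "wrist"; returns a dict with "pixels" (420x560x3 uint8, red, green, blue), "intrinsics" (3x3 intrinsics, pixels), "xyz" and "rotation" of the camera in the world; the wrist camera has in their place "T_tool_cam" (4x4, takes a point from camera to tool coordinates, whose origin is the TCP and whose axes are the flange's). Camera axes: x right, y up, looking along -z (the intrinsics and any distortion apply to the point x, -y, -z); pixel columns grow to the right and rows downward; lengths in m; the calibration is good to about 2 mm. The wrist camera is an equidistant fisheye: a pixel r from the principal point sees the ray r / f radians off the axis. A picture is of the moment at which its call begins: read the wrist's pose just before it. There is no depth.
- robot.hand_in(): hands the job in; it is judged then, once.
The state is a dict: "time": time; "qpos": joint angles; "qvel": joint speeds; "joint_efforts": joint torques, N m; "tool_pos": TCP position; "tool_rot": TCP orientation; "contact_force": force on the tool from outside, world axes, zero at the start; "torque": the same for the moment, N m; "opening": finger opening in m; "grip_force": force on a finger pad.
Only numpy, scipy, OpenCV 4.12 (cv2) and the standard library are available. Lean on these libraries where they do the work, as an engineer would, in place of code of your own. Each camera call takes 0.05 s, during which the arm holds its last target. There are 200 camera calls.

TASK

Set the blue tray on the table just in front of and below the mouth of the chute, where the discs will land, then swing the red-knobbed lever back to open the spring flap to 55 degrees from shut (lever in line with the yellow mark), so that all three brass discs slide out into the tray. Finish while still holding the lever steadily there - do not let go, it springs shut - with the tray standing on the table and the discs in it, and leave the glass dish, the amber jar and the mouse where they are.

Things in the scene. Friction and masses are not known exactly. Their poses are not given: they have to be found in the camera images.
- dispenser: fixed white stand with a steel channel, 42 mm wide outside, 26 mm side walls, 200 mm long, rising at 35 degrees from its mouth; origin at table level, 80 mm behind the lip; -x points level out of the mouth, the way the discs leave, z up. The base plate starts 60 mm behind the lip; nothing stands under the channel before that
- lip (a point): middle of the chute's lower lip (the mouth), on its floor, 75 mm above the table (the channel's underside is 5 mm lower); axes as the dispenser's. The discs fly on as they leave and land some 40 to 75 mm out from the lip (towards -x), within 15 mm of its centre line
- flap_hinge (a point): hinge of the orange flap, 173 mm above the table, 53 mm behind the lip (towards +x), between two white cheek discs of 46 mm radius, 50 mm apart over all; axes as the dispenser's; the hinge runs along y. On the cheeks a red line marks the lever's shut direction, a yellow line the 55 degree direction
- flap_angle (a joint): angle of the flap and its lever in rad: 0 shut, grows as the lever's top swings back (towards the dispenser's +x, away from the mouth); 0.96 is 55 degrees, stop at 1.4. A spring always pulls it shut: about 1.2 N at the knob when shut, 2.6 N at 55 degrees. The discs can pass under it from about 0.65
- lever_knob (a point): centre of the red knob on the lever's top: round bar, 18 mm diameter, 24 mm long along the hinge (y), 100 mm from the hinge, nothing beside it. Shut, the lever leans 35 degrees from upright towards the mouth (knob 255 mm above the table); at 55 degrees it leans 20 degrees the other way. Pinched on its two flat ends it turns easily between the pads
- flap: the moving part in one piece: orange flap plate (30 mm wide, 47 mm long) below the hinge, dark steel lever (8 by 10 mm bar) with the red knob above it; origin on the hinge
- tray_in (a point): centre of the inner floor of the loose blue tray, 4 mm above its underside; tray 120 mm (x) by 100 mm (y), 50 mm high, walls 4 mm, 120 g; its black handle sticks out towards its -x
- tray_handle (a point): middle of the tray's black handle, a block 16 mm wide (tray's y), sticking out from 60 to 105 mm from the tray's centre towards its -x, from 10 to 40 mm above its underside; this point is 85 mm from the tray's centre and 25 mm above its underside
- disc0_center (a point): brass specimen disc, 26 mm diameter, 12 mm thick, 25 g, at first lying in the chute behind the shut flap; this point is its centre
- disc1_center (a point): brass specimen disc, 26 mm diameter, 12 mm thick, 25 g, at first lying in the chute behind the shut flap; this point is its centre
- disc2_center (a point): brass specimen disc, 26 mm diameter, 12 mm thick, 25 g, at first lying in the chute behind the shut flap; this point is its centre
- petri: closed glass dish, 92 mm diameter, 18 mm high, a bystander; origin at its underside
- jar: amber jar with a black cap, 52 mm diameter, 75 mm high, a bystander; origin at its underside
- mouse: round black computer mouse, 62 mm diameter, 33 mm high, a bystander; origin at its underside
Mind the look-alikes: they are no part of the job. What is meant by the part that bears tray_in is not brown, and is the larger of those in its own colour.

How it is judged:
On the way:
1. the tray stands on the table under the chute's mouth while the flap is still shut (x of tray_in in the frame of lip between -0.09 and -0.015 m and y of tray_in in the frame of lip between -0.035 and 0.035 m and height (world z) of tray_in below 0.012 m and value of joint flap_angle below 0.1 rad), for 0.2 s.
At the end, for the whole second after the job is handed in: the flap stands at 48 to 62 degrees, still, held there by the fingers on the lever (more than 0.5 N); all three discs lie in the tray; the tray stands level on the table (value of joint flap_angle between 0.84 and 1.08 rad and velocity of joint flap_angle between -0.1 and 0.1 rad/s and contact force between the fingers and flap above 0.5 N and height (world z) of tray_in below 0.012 m and angle between tray_in's own z axis and vertical below 0.1 rad and x of disc0_center in the frame of tray_in between -0.058 and 0.058 m and y of disc0_center in the frame of tray_in between -0.048 and 0.048 m and z of disc0_center in the frame of tray_in between 0 and 0.046 m and x of disc1_center in the frame of tray_in between -0.058 and 0.058 m and y of disc1_center in the frame of tray_in between -0.048 and 0.048 m and z of disc1_center in the frame of tray_in between 0 and 0.046 m and x of disc2_center in the frame of tray_in between -0.058 and 0.058 m and y of disc2_center in the frame of tray_in between -0.048 and 0.048 m and z of disc2_center in the frame of tray_in between 0 and 0.046 m); the arm keeps its last pose, push and grip.
It fails at once if the glass dish is pushed more than 30 mm (distance of petri from where it was at the start of the episode above 0.03 m).
It fails at once if the amber jar is pushed more than 30 mm (distance of jar from where it was at the start of the episode above 0.03 m).
It fails at once if the mouse is pushed more than 30 mm (distance of mouse from where it was at the start of the episode above 0.03 m).
It also fails if it takes over 51 s, if anything falls off the work surface, if the arm or the gripper's body presses on something with over 40 N, if the wrist force passes 120 N, or if a joint passes its speed limit or range.

## Working session

There is one attempt and no reset: what is moved stays moved. The work goes in short steps, Python scripts to look and compute and a tool call to move; the robot and the scene stay as the last step left them, time stands still between calls to the robot, and variables do not carry over. Pictures are saved under pics/ and viewed, at most 10 in all, crops included, and the job is handed in when it is done.

Besides the shell and the picture viewer there is one more tool, called as name(argument=value, ...), one argument or row to a line, values as JSON. step_arm: Moves the arm, as the interface text tells. Its arguments: {"type":"object","properties":{"motion":{"type":"array"},"hand":{"type":"number"},"squeeze":{"type":"number"}},"required":["motion"]}

```bash
mkdir -p pics
cat > h.py <<'E'
from cell import robot
import numpy as np, cv2
def shot(n):
    c=robot.read_camera(n); return c
def ray(c,u,v):
    K=np.array(c["intrinsics"]); d=np.array([(u-K[0,2])/K[0,0],-(v-K[1,2])/K[1,1],-1.])
    R=np.array(c["rotation"]); 
    if R.shape!=(3,3):
        from scipy.spatial.transform import Rotation as S; R=S.from_euler('xyz',R).as_matrix()
    return np.array(c["xyz"]),R@d
def onz(c,u,v,z):
    o,d=ray(c,u,v); return o+d*(z-o[2])/d[2]
def tri(rays):
    A=0;b=0
    for o,d in rays:
        d=d/np.linalg.norm(d);P=np.eye(3)-np.outer(d,d);A=A+P;b=b+P@o
    return np.linalg.solve(A,b)
E
python3 - <<'E'
from h import *
import pickle
s=robot.observe(); print({k:np.round(v,3) for k,v in s.items()})
C={}
for n in("scene","top"):
    c=shot(n); C[n]=c; cv2.imwrite(f"pics/{n}0.png",c["pixels"][...,::-1]); print(n,c["xyz"],c["rotation"],c["intrinsics"])
pickle.dump(C,open("C0.pkl","wb"))
E
```

```text
{'time': np.float64(0.0), 'qpos': array([ 1.184,  0.343,  1.525, -0.   ,  1.275, -0.146]), 'qvel': array([ 0.001, -0.   , -0.001,  0.   ,  0.001, -0.   ]), 'joint_efforts': array([ -0.   , -43.124, -24.423,   0.072,   0.056,  -0.   ]), 'tool_pos': array([0.125, 0.51 , 0.243]), 'tool_rot': array([-3.14 , -0.   ,  2.901]), 'contact_force': array([-0.175, -0.262, -0.042]), 'torque': array([-0.074,  0.045, -0.003]), 'grip_force': np.float64(0.0), 'opening': np.float64(0.092)}
scene [0.8853323  0.48732196 0.84272925] [ 0.68786341 -0.00762418  2.47044656] [[382.08385275   0.         280.08787931]
 [  0.         382.08385275 214.76149577]
 [  0.           0.           1.        ]]
top [0.44827244 0.06274095 1.29066899] [ 0.06031688 -0.02016677 -1.59946398] [[473.83154371   0.         284.31216291]
 [  0.         473.83154371 203.83378122]
 [  0.           0.           1.        ]]
```

View pics/scene0.png

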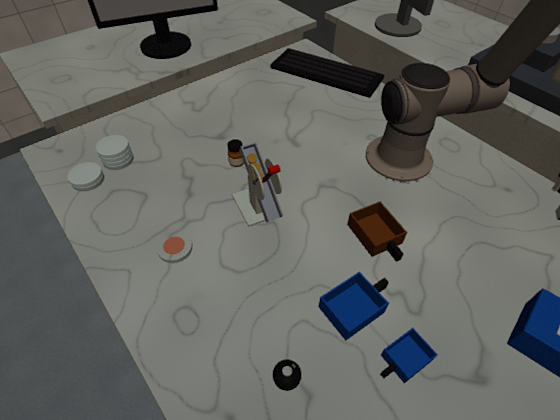

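View pics/top0.png

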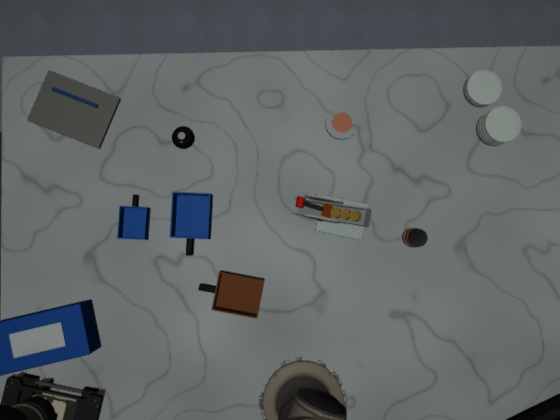

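Candidates: blue tray at top (191,216), smaller blue tray at (134,222), brown tray at (239,294), and a blue box at (50,335) with no handle. I choose the one at (191,216), the larger blue tray. The chute is near (335,208) with its mouth to the left, the knob is at (300,202), and the bystanders are the dish at (341,124), the jar at (415,237) and the mouse at (183,137). Next is a close crop plus measurements.

Run:
```python
from h import *
import pickle
C=pickle.load(open("C0.pkl","rb"))
t=C["top"]["pixels"];s=C["scene"]["pixels"]
a=cv2.resize(t[180:250,285:385],None,fx=4,fy=4,interpolation=cv2.INTER_CUBIC)
b=cv2.resize(s[135:235,220:300],None,fx=5,fy=5,interpolation=cv2.INTER_CUBIC)
c=cv2.resize(t[185:265,110:220],None,fx=3.6,fy=3.6,interpolation=cv2.INTER_CUBIC)
H=np.zeros((590,800,3),np.uint8);H[:280,:400]=a;H[:500,400:800]=b;h=min(310,c.shape[0]);H[280:280+h,:396]=c[:h]
cv2.imwrite("pics/crop.png",H[...,::-1])
for n in C:
    c=C[n];hs=cv2.cvtColor(c["pixels"],cv2.COLOR_RGB2HSV)
    m={'red':cv2.inRange(hs,(0,220,120),(4,255,255)),'blue':cv2.inRange(hs,(105,150,50),(125,255,255)),'orange':cv2.inRange(hs,(8,150,90),(25,255,255))}
    for k,v in m.items():
        for q in cv2.findContours(v,0,2)[0]:
            A=cv2.contourArea(q)
            if A>25:
                r=cv2.minAreaRect(q); print(n,k,A,np.round(r[0],1),np.round(r[1],1),round(r[2],1), np.round(onz(c,*r[0],.05),3))
                if k=='blue' and n=='top': print(np.round([onz(c,*p,.05)[:2] for p in cv2.boxPoints(r)],3).tolist())
```

```text
scene red 31.5 [274. 168.] [4.4 9.7] 76.0 [ 0.377 -0.172  0.05 ]
scene blue 1340.0 [410.3 352.3] [38.8 37.4] 50.2 [0.493 0.438 0.05 ]
scene blue 2220.5 [549.9 330.8] [56.6 66.4] 30.3 [0.218 0.595 0.05 ]
scene blue 2228.0 [354.9 302.5] [49.5 53.1] 54.2 [0.502 0.287 0.05 ]
scene orange 66.0 [253.4 162.2] [17.8  7.9] 70.0 [ 0.411 -0.23   0.05 ]
top blue 4430.0 [ 39.9 338.5] [52. 94.] 76.7 [0.195 0.669 0.05 ]
[[0.236, 0.8], [0.283, 0.569], [0.155, 0.539], [0.108, 0.769]]
top blue 689.5 [132. 222.] [32. 28.] 90.0 [0.486 0.433 0.05 ]
[[0.529, 0.469], [0.527, 0.396], [0.443, 0.397], [0.446, 0.469]]
top blue 1659.5 [189.9 215.3] [38.5 45.6] 3.0 [0.499 0.283 0.05 ]
[[0.444, 0.336], [0.563, 0.329], [0.555, 0.228], [0.436, 0.237]]
top blue 85.0 [74.  96.9] [47.5  2.7] 21.4 [0.82  0.582 0.05 ]
[[0.841, 0.641], [0.848, 0.638], [0.799, 0.523], [0.792, 0.525]]
top orange 178.5 [344.3 213.6] [29.4  8.7] 8.5 [ 0.492 -0.121  0.05 ]
```

View pics/crop.png

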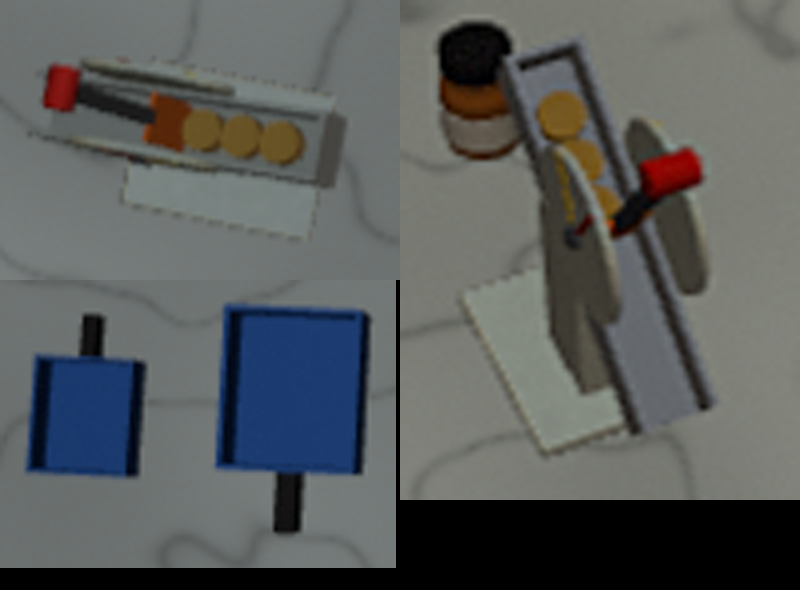

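The crop confirms the choice: the larger blue tray, with its handle towards the robot. Its look-alike is clearly smaller.

Run:
```python
from h import *
import pickle
C=pickle.load(open("C0.pkl","rb"));t=C["top"];s=C["scene"]
def T(a,b):return tri([ray(t,*a),ray(s,*b)])
k=T((300.2,202),(274.4,169.4)); d=T((355.2,215.7),(252.2,158)); d2=T((345.2,214),(256,166.6))
lip=onz(s,274.4,219,.075)
print("knob",k,"disc",d,d2,"lip",lip)
ts=onz(s,354.9,300,.05)
# base plate edge in top (front and side) z~0
p=[onz(t,285+x/4,180+y/4,.005) for x,y in((122,206),(306,238),(315,195))]
print("plate",np.round(p,3))
for n,a in(("d-lip",d-lip),("d-k",d-k),("plate",p[1]-p[0])): print(n,np.degrees(np.arctan2(a[1],a[0])))
for u,v in((183,137),(341,124),(415,237)): print(np.round(onz(t,u,v,.02),3))
# handle
print("handle",[np.round(onz(t,110+x/3.6,185+(y-280)/3.6,.04),3) for x,y in((288,475),(287,530))])
```

```text
knob [0.51298877 0.0053844  0.25832756] disc [ 0.48201008 -0.12740236  0.17973831] [ 0.48687298 -0.1054319   0.1689612 ] lip [ 0.50872895 -0.00107442  0.075     ]
plate [[ 0.448 -0.048  0.005]
 [ 0.422 -0.172  0.005]
 [ 0.451 -0.179  0.005]]
d-lip -101.94229045037733
d-k -103.13202039162228
plate -101.4815657541731
[0.712 0.303 0.02 ]
[ 0.738 -0.126  0.02 ]
[ 0.425 -0.314  0.02 ]
handle [array([0.437, 0.285, 0.04 ]), array([0.397, 0.287, 0.04 ])]
```

step_arm(
  motion=[
    [[-0.6,-0.25,0.1],-0.02],
    [[-1.3,-0.55,0.3],-0.05],
    [[-2.0,-0.85,0.5],-0.08],
    [[-2.7,-1.2,0.7],-0.1],
    [[-3.4,-1.5,0.9],-0.12],
    [[-4.1,-1.8,1.1],-0.14],
    [[-4.8,-2.1,1.3],-0.16],
    [[-5.3,-2.35,1.5],-0.18],
    [[-5.57,-2.45,1.73],-0.18],
    [[-5.57,-2.45,1.73],-0.18],
  ],
  hand=0,
  squeeze=40,
)

```text
time: 1.35
tool_pos: [0.4144, 0.2869, 0.1387]
tool_rot: [-3.14, -0.003, 3.079]
contact_force: [0.4, 0.4, -0.5]
opening: 0.0918
grip_force: 0.0
```

Run:
```python
from h import *
s=robot.observe(); print(s["tool_pos"],s["tool_rot"])
c=robot.read_camera("wrist"); im=c["pixels"]; cv2.imwrite("pics/w1.png",im[...,::-1])
print(c["T_tool_cam"],c["intrinsics"])
```

```text
[0.4143672  0.28685949 0.13867074] [-3.14048311e+00 -2.51041916e-03  3.07881813e+00]
[[ 4.61020384e-05  9.56225399e-01  2.92631141e-01  7.90374450e-02]
 [ 9.99999485e-01  2.52606175e-04 -9.82979642e-04 -3.12464152e-04]
 [-1.01387053e-03  2.92631036e-01 -9.56224894e-01 -1.40101798e-01]
 [ 0.00000000e+00  0.00000000e+00  0.00000000e+00  1.00000000e+00]] [[325.1922621    0.         283.44745528]
 [  0.         325.1922621  209.78423244]
 [  0.           0.           1.        ]]
```

View pics/w1.png

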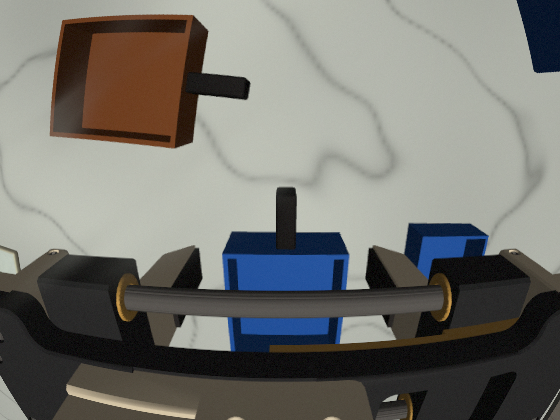

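The wrist view shows the handle at (287,215), centred between the fingers at about (285). The tray is square to the jaws. I'll descend and grip.

step_arm(
  motion=[
    [[0,0,0.5],0],
    [[0,0,1.0],0],
    [[0,0,1.5],0],
    [[0,0,1.8],0],
    [[0,0,1.9],0],
    [[0,0,1.9],0],
  ],
)

```text
time: 2.15
tool_pos: [0.4144, 0.2882, 0.0263]
tool_rot: [3.141, 0.0, 3.082]
contact_force: [0.4, -0.0, -0.1]
opening: 0.092
grip_force: 0.0
```

step_arm(
  motion=[
    [[0,0,0],0],
    [[0,0,0],0],
    [[0,0,0],0],
    [[0,0,0],0],
    [[0,0,0],0],
    [[0,0,0],0],
    [[0,0,0],0],
    [[0,0,0],0],
  ],
  hand=255,
  squeeze=40,
)

```text
time: 3.15
tool_pos: [0.4146, 0.2874, 0.0259]
tool_rot: [3.142, -0.0, 3.081]
contact_force: [-0.2, 0.2, 0.2]
opening: 0.0166
grip_force: 0.1
```

step_arm(
  motion=[
    [[0,0,0],0],
    [[0,0,-0.05],0],
    [[0,0,-0.1],0],
    [[-0.15,-0.15,-0.1],0.11],
    [[-0.3,-0.3,-0.1],0.23],
    [[-0.47,-0.48,-0.1],0.36],
    [[-0.63,-0.65,-0.1],0.49],
    [[-0.8,-0.82,-0.1],0.62],
    [[-0.96,-1.0,-0.1],0.74],
    [[-1.12,-1.16,-0.1],0.86],
  ],
)

```text
time: 4.4
tool_pos: [0.4778, 0.2135, 0.0321]
tool_rot: [3.141, -0.0, 2.217]
contact_force: [-0.2, 0.3, -1.5]
opening: 0.0158
grip_force: 40.0
```

step_arm(
  motion=[
    [[-0.2,0.01,0],0.11],
    [[-0.4,0.02,0],0.22],
    [[-0.6,0.03,0],0.33],
    [[-0.8,0.04,0],0.44],
    [[-1.0,0.05,0],0.55],
    [[-1.2,0.06,0],0.66],
    [[-1.4,0.07,0],0.77],
    [[-1.6,0.08,0],0.86],
    [[-1.6,0.08,0],0.86],
    [[-1.6,0.08,0.08],0.86],
  ],
)

```text
time: 5.65
tool_pos: [0.5393, 0.1406, 0.0272]
tool_rot: [3.141, -0.0, 1.362]
contact_force: [0.1, 0.1, -1.0]
opening: 0.0159
grip_force: 40.0
```

Run:
```python
from h import *
print(robot.observe()["tool_pos"])
c=shot("top"); s=shot("scene")
cv2.imwrite("pics/c2.png",np.hstack([cv2.resize(c["pixels"][130:270,220:400],None,fx=2.2,fy=2.2),cv2.resize(s["pixels"][130:270,220:400],None,fx=2.2,fy=2.2)])[...,::-1])
hs=cv2.cvtColor(c["pixels"],cv2.COLOR_RGB2HSV);m=cv2.inRange(hs,(105,150,50),(125,255,255))
for q in cv2.findContours(m,0,2)[0]:
    if cv2.contourArea(q)>300:
        r=cv2.minAreaRect(q);print(r,np.round([onz(c,*p,.05)[:2] for p in cv2.boxPoints(r)],3).tolist())
```

```text
[0.53934123 0.14064542 0.02723332]
((39.91853713989258, 338.5190734863281), (52.118900299072266, 93.92355346679688), 76.80938720703125) [[0.236, 0.8], [0.283, 0.568], [0.154, 0.539], [0.108, 0.769]]
((132.0, 222.0), (32.0, 28.0), 90.0) [[0.529, 0.469], [0.527, 0.396], [0.443, 0.397], [0.446, 0.469]]
((282.5148620605469, 206.21694946289062), (32.09937286376953, 37.37308883666992), 10.124671936035156) [[0.477, 0.092], [0.573, 0.072], [0.556, -0.011], [0.46, 0.009]]
```

View pics/c2.png

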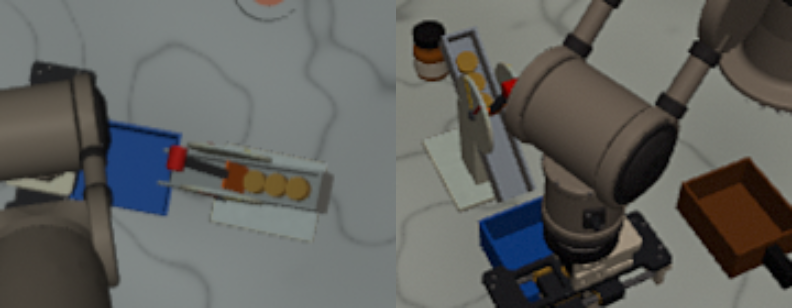

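The tray's chute-side edge sits at the lip line, with its centre about 58 mm out. Lower a touch, release and rise.

step_arm(
  motion=[
    [[0,0,0.03],0],
    [[0,0,0.03],0],
    [[0,0,0.03],0],
  ],
)

```text
time: 6.12
tool_pos: [0.5391, 0.1408, 0.0259]
tool_rot: [-3.141, -0.0, 1.362]
contact_force: [-3.5, 1.6, 6.0]
opening: 0.0158
grip_force: 40.0
```

step_arm(
  motion=[
    [[0,0,0],0],
    [[0,0,0],0],
    [[0,0,0],0],
    [[0,0,0],0],
    [[0,0,0],0],
    [[0,0,-0.3],0],
    [[0,0,-0.9],0],
    [[0,0,-1.6],0],
    [[0,0,-2.3],0],
    [[0,0,-3.0],0],
  ],
  hand=0,
)

```text
time: 7.38
tool_pos: [0.5392, 0.1403, 0.2067]
tool_rot: [3.142, -0.0, 1.361]
contact_force: [0.5, -0.6, -0.9]
opening: 0.0918
grip_force: 0.0
```

step_arm(
  motion=[
    [[0,0,-0.6],0],
    [[0,0,-1.1],0],
    [[0,0,-1.6],0],
    [[0,0,-1.7],0],
    [[0,0,-1.7],0],
  ],
)

```text
time: 8.0
tool_pos: [0.5392, 0.1403, 0.3066]
tool_rot: [-3.141, 0.0, 1.361]
contact_force: [0.1, 0.1, -1.0]
opening: 0.0919
grip_force: 0.0
```

Run:
```python
from h import *
from scipy.spatial.transform import Rotation as S
st=robot.observe(); p=np.array(st["tool_pos"]);Rt=S.from_euler('xyz',st["tool_rot"]).as_matrix();print(p)
c=robot.read_camera("wrist");cv2.imwrite("pics/w3.png",c["pixels"][...,::-1])
M=np.array(c["T_tool_cam"]);K=np.array(c["intrinsics"])
m=cv2.inRange(cv2.cvtColor(c["pixels"],cv2.COLOR_RGB2HSV),(0,200,100),(5,255,255))
for q in cv2.findContours(m,0,2)[0]:
    if cv2.contourArea(q)<60: continue
    (u,v),w,a=cv2.minAreaRect(q); x,y=u-K[0,2],v-K[1,2];r=np.hypot(x,y);th=r/K[0,0]
    d=np.array([np.sin(th)*x/r,-np.sin(th)*y/r,-np.cos(th)])
    o=p+Rt@M[:3,3];D=Rt@M[:3,:3]@d; k=o+D*(.255-o[2])/D[2]
    print(u,v,w,a,"knob",k,"tool delta",Rt.T@(k-p)/.06)
```

```text
[0.53924952 0.1402896  0.30663688]
```

View pics/w3.png

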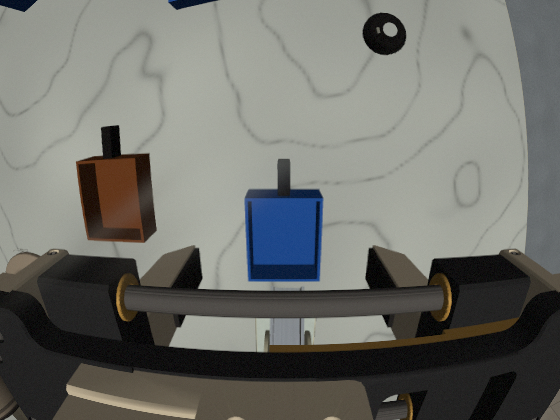

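The wrist view shows the tray standing square at (284,235), in line with the channel at (287,320). The mouse is untouched at (384,33). I'll go over the knob.

step_arm(
  motion=[
    [[-0.4,0,0],0],
    [[-0.8,0,0],0],
    [[-1.2,0,0],0],
    [[-1.6,0.02,0],0],
    [[-2.0,0.02,0],0],
    [[-2.3,0.02,0],0],
    [[-2.3,0.02,0],0],
  ],
)

```text
time: 8.93
tool_pos: [0.5115, 0.0043, 0.3066]
tool_rot: [-3.14, -0.0, 1.359]
contact_force: [0.7, 0.5, -0.3]
opening: 0.0917
grip_force: 0.0
```

Run:
```python
from h import *
print(robot.observe()["tool_pos"])
w=shot("wrist");s=shot("scene")
H=np.zeros((420,790,3),np.uint8);H[:210,:280]=cv2.resize(w["pixels"],None,fx=.5,fy=.5)
H[:420,290:790]=cv2.resize(s["pixels"][115:220,210:335],None,fx=4,fy=4,interpolation=cv2.INTER_CUBIC)
cv2.imwrite("pics/c4.png",H[...,::-1])
```

```text
[0.51154226 0.0043281  0.3065774 ]
```

View pics/c4.png

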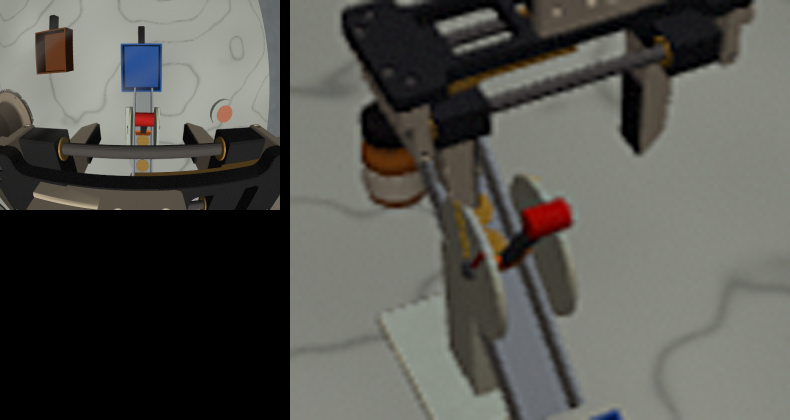

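The knob is now visible in the wrist view at about (288,238), between the open fingers. I'll check its offset.

Run:
```python
from h import *
from scipy.spatial.transform import Rotation as S
st=robot.observe(); p=np.array(st["tool_pos"]);Rt=S.from_euler('xyz',st["tool_rot"]).as_matrix()
c=robot.read_camera("wrist")
M=np.array(c["T_tool_cam"]);K=np.array(c["intrinsics"])
m=cv2.inRange(cv2.cvtColor(c["pixels"],cv2.COLOR_RGB2HSV),(0,200,90),(6,255,255))
for q in cv2.findContours(m,0,2)[0]:
    if cv2.contourArea(q)<60: continue
    (u,v),w,a=cv2.minAreaRect(q); x,y=u-K[0,2],v-K[1,2];r=np.hypot(x,y);th=r/K[0,0]
    d=np.array([np.sin(th)*x/r,-np.sin(th)*y/r,-np.cos(th)])
    o=p+Rt@M[:3,3];D=Rt@M[:3,:3]@d; k=o+D*(.258-o[2])/D[2]
    print(u,v,w,a,"knob",k,"mm",1000*Rt.T@(k-p))
```

```text
288.5 240.0 (26.0, 37.0) 90.0 knob [0.5154709  0.00627564 0.258     ] mm [ 1.53165652  3.39211003 48.92867505]
```

step_arm(
  motion=[
    [[0.01,0.05,0.3],0],
    [[0.01,0.05,0.6],0],
    [[0.01,0.05,0.85],0],
    [[0.01,0.05,0.89],0],
    [[0.01,0.05,0.89],0],
  ],
)

```text
time: 9.7
tool_pos: [0.5151, 0.0053, 0.2542]
tool_rot: [3.141, -0.0, 1.361]
contact_force: [0.2, 0.8, 0.3]
opening: 0.0919
grip_force: 0.0
```

step_arm(
  motion=[
    [[0,0,0],0],
    [[0,0,0],0],
    [[0,0,0],0],
    [[0,0,0],0],
    [[0,0,0],0],
    [[0,0,0],0],
    [[0,0,0],0],
    [[0,0,0],0],
    [[0,0,0],0],
  ],
  hand=255,
  squeeze=20,
)

```text
time: 10.82
tool_pos: [0.5149, 0.0051, 0.2539]
tool_rot: [-3.141, -0.0, 1.361]
contact_force: [-0.4, -0.5, 0.2]
opening: 0.0238
grip_force: 20.0
```

Pinched on the knob: opening 23.8 mm, the knob's length. Swing it along the 100 mm arc to 55 degrees.

step_arm(
  motion=[
    [[-0.09,0,-0.06],0],
    [[-0.19,0,-0.113],0],
    [[-0.39,0,-0.2],0],
    [[-0.6,0,-0.26],0],
    [[-0.81,0,-0.295],0],
    [[-1.03,0,-0.3],0],
    [[-1.245,0,-0.277],0],
    [[-1.39,0,-0.245],0],
    [[-1.53,0,-0.2],0],
    [[-1.53,0,-0.2],0],
  ],
)

```text
time: 12.08
tool_pos: [0.4941, -0.0858, 0.2664]
tool_rot: [-3.139, 0.001, 1.36]
contact_force: [-6.6, 4.2, 5.1]
opening: 0.0239
grip_force: 20.0
```

step_arm(
  motion=[
    [[0,0,0],0],
    [[0,0,0],0],
    [[0,0,0],0],
    [[0,0,0],0],
    [[0,0,0],0],
    [[0,0,0],0],
    [[0,0,0],0],
    [[0,0,0],0],
  ],
)

```text
time: 13.08
tool_pos: [0.4942, -0.0855, 0.2665]
tool_rot: [-3.139, 0.001, 1.36]
contact_force: [-6.8, 2.6, 5.2]
opening: 0.0235
grip_force: 20.0
```

Run:
```python
from h import *
st=robot.observe();print(st["tool_pos"],st["contact_force"],st["grip_force"])
w=shot("wrist");s=shot("scene");t=shot("top")
H=np.zeros((600,800,3),np.uint8)
H[:360,:400]=cv2.resize(w["pixels"][60:240,180:380],None,fx=2,fy=2)
H[:600,400:800]=cv2.resize(s["pixels"][130:280,225:325],None,fx=4,fy=4,interpolation=cv2.INTER_CUBIC)
H[360:600,:400]=cv2.resize(t["pixels"][170:230,245:345],None,fx=4,fy=4,interpolation=cv2.INTER_CUBIC)
cv2.imwrite("pics/c5.png",H[...,::-1])
```

```text
[ 0.49416383 -0.08549685  0.26649058] [-6.80870142  2.604975    5.15582338] 19.99592900276184
```

View pics/c5.png

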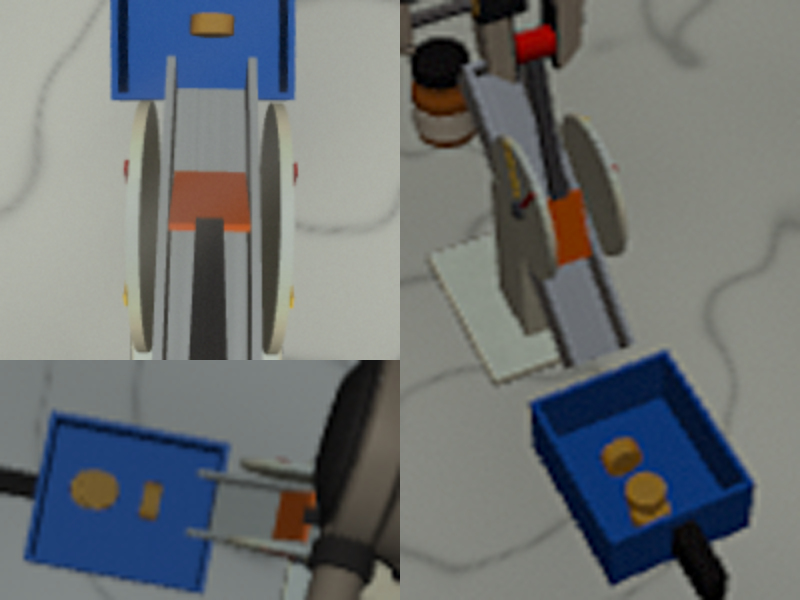

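All three discs are in the tray: two stacked at scene (645,495) and one on edge at (621,455) in the crop. I'll verify the lever angle from the knob at scene (259,140.8), then hand in.

Run:
```python
from h import *
s=shot("scene");st=robot.observe();p=np.array(st["tool_pos"])
n=np.array([.978,-.208,0]);u=np.array([-.208,-.978,0])
def knob(px,q):
    o,d=ray(s,*px);return o+d*((q-o)@n)/(d@n)
k=knob((259,140.8),p);k0=knob((274.4,169.4),p)
print(k,k0)
h=k0+.0574*u-np.array([0,0,.0819])
for q in(k,p): r=q-h;print(np.degrees(np.arctan2(r@u,r[2]))+35)
print(st["contact_force"],st["qvel"])
```

```text
[ 0.49717264 -0.07138396  0.28007547] [0.51374291 0.00652818 0.25962193]
47.2692523413705
57.450113159920434
[-6.73805989  2.35247162  4.90794705] [ 0.00055216  0.00082023  0.00175296  0.00108846 -0.00081443  0.00011227]
```

The rigid pinch moved 93 mm back and 13 mm up. That puts the flap at about 55.6 degrees, and the lever is parallel to the yellow line in the last crop. The 47-degree reading came from a knob partly hidden by the finger, seen along a nearly grazing ray, so I don't rely on it. Handing in.

```bash
python3 -c "
from cell import robot
print(robot.hand_in())"
```

```text
the job is handed in; nothing more can be done
None
```

The job is handed in (no verdict came back): the blue tray stands under the mouth with all three discs in it, the lever is still pinched at about 55 degrees by the arm's measured travel, and the dish, jar and mouse were left alone.

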